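# Load a specimen carrier and close it with its dowelled cover plate

## Robot

A 6-joint arm with a two-finger parallel gripper is mounted at the origin on the work surface; the furniture and walls round the work are solid. World frame = base frame: x ahead of the robot, y to its left, z up, the work surface at z = 0. Lengths are in m, angles in rad, forces in N, time in s.
With the tool pointing down it reaches from about 0.35 to 0.875 m from the base axis. Payload 4.2 kg.
Tool frame: the origin (TCP) lies on the mounting face of the last link; the fingertips stand 173 mm ahead of it and the grasp point (between the pads) lies 155 mm ahead of it (manip.finger_overhang is the distance from the TCP to the fingertips, in m); z points along the fingers, y is the direction in which the jaws open and shut (so a half turn about z gives the same grasp; the last joint's range is limited). The gripper opens to 85 mm and grips with 20 to 120 N. Pads are 22 mm wide; open, the fingers measure 114 mm over their backs; the gripper's body (76 mm by 85 mm) begins 54 mm behind the grasp point. The pads swing forward as they close: fully open they stand 13 mm farther back than shut.
Start: joints at [1.361, 0.385, 0.008, 0, -1.194, -0.259], TCP at [0.282, 0.558, 0.405] pointing down, gripper open.
Joint ranges: [-3.14, 3.14], [-1.21, 2.06], [-1.07, 1.41], [-3.16, 2.05], [-2.99, -0.16], [-3.1, 3.1]. Speed limits (rad/s): [2.79, 2.79, 3.14, 3.14, 3.14, 3.14].

## Interface

Orientations are given as a unit quaternion [w, x, y, z].
In Python, from plant import manip, optics gives the robot as it stands. The module is installed in compiled form; this text tells all that it offers.
- The arm moves only by the shell command python3 -m creep 'ROWS' [FORCE]. ROWS is a JSON object of lists of equal length, an entry for each row: "offset": the shift along the tool's x, y, z in mm, a list of three; "roll": the turn about the tool's z in rad; "gripper": the closure, from -1 (fully open) to 1 (shut). A call has 1 to 12 rows; each row is the pose to reach, as a shift and turn from the pose measured when the call began, along the tool's axes at that moment; what a row does not reach only later rows make up. A row lasts 1/8 s, in which the tool goes at most 62.5 mm and 10.7 degrees, less where a joint would pass 70% of its speed; a pose out of reach is approached as far as the arm can. A call with a gripper value outside its range is refused whole. The fingers move at their own pace and stop on an object; FORCE is the grip in N (left out, the last holds). Time passes only in rows, so rows that repeat a pose let the fingers close. It gives the time, the measured TCP pose, the force and the opening at its end, in the units of the state.
- manip.state(): the state, without advancing time (a new reading comes with each control period).
- optics.grab_frame(name): name is "scene" or "top" or "wrist"; returns the picture (384x512x3 uint8, red, green, blue); there is no depth.
- optics.calibration(name): a dict with "camera_matrix" (3x3 intrinsics, pixels), "pose" (4x4, takes a point from camera to world coordinates); the wrist camera has in their place "T_tool_cam" (4x4, takes a point from camera to tool coordinates, whose origin is the TCP and whose axes are the flange's). Camera axes: x right, y up, looking along -z (the intrinsics and any distortion apply to the point x, -y, -z); pixel columns grow to the right and rows downward; lengths in m; the calibration is good to about 2 mm. A picture is of the moment at which its call begins: read the wrist's pose just before it. calibration takes no time and is no camera call.
- manip.sign_off(): hands the job in, once; it reports no verdict.
The state is a dict: "clock": time; "joint_pos": joint angles; "qvel": joint speeds; "joint_torque": joint torques, N m; "eef_pos": TCP position; "ee_rot": TCP orientation; "ft_force": force on the tool from outside, world axes, zero at the start; "wrist_torque": the same for the moment, N m; "width": finger opening in m.
Only numpy, scipy, OpenCV 4.12 (cv2) and the standard library are available. Lean on these libraries where they do the work, as an engineer would, in place of code of your own. Each camera call takes 0.05 s, during which the arm holds its last target.

## Task

Put the red specimen puck flat into the round nest in the middle of the blue carrier. Then take the aluminium cover plate by its handle, keep it level, and lower it over both of the carrier's pins until it sits flush on the two blue shoulders, letting go only once it is down. Do not force the plate, and leave the other two pucks where they are.

Things in the scene. Friction and masses are not known exactly. Their poses are not given: they have to be found in the camera images.
- carrier: Specimen carrier, fixed to the worktop. Dark bed 80 (x) x 150 (y) x 12 mm high; at each end, y = +-60 mm, a blue shoulder block 80 (x) x 30 (y) mm, top 36 mm above the worktop, with an upright steel pin in its middle. Between the blocks a space 90 mm long in y, open at both x sides, holds the aluminium nest. Origin: centre of the underside; z up, y along the line of the pins.
- nest (a point): Centre of the nest's floor, 12 mm above the worktop, at the carrier's middle: the puck stands here. The nest is a 54 x 54 mm aluminium plate with a round hole 36 mm across and 6 mm deep, its rim 18 mm above the worktop. Axes as the carrier's.
- pin_tip (a point): Tip of the pin at the carrier's +y end (0, +60, 52 mm from the carrier's origin); the other pin is the same at y = -60 mm. Each pin stands 16 mm above its shoulder: 8 mm thick and straight for 10 mm, then tapering for 6 mm to a 3 mm tip. Axes as the carrier's.
- cover: Loose aluminium cover plate, 64 (x) x 146 (y) x 8 mm, 0.2 to 0.45 kg, lying flat, with two through holes 10 mm across at x = 0, y = +-60 mm and a black bridge handle, 46 mm high in all. Fits either way round; when home its origin is 36 mm above the carrier's and its y along the carrier's. Origin: centre of the underside; y along the line of the holes.
- handle (a point): Middle of the handle's bar, 40 mm above the plate's underside, over its balance point. The bar runs along the cover's y: flat-sided, 12 mm wide (x), 12 mm high, 90 mm long, on two posts at y = +-40 mm, 70 mm clear between them, 26 mm clear under it. Axes as the cover's.
- puck_red: Specimen puck to be loaded: red disc 30 mm across and 21 mm high, a brass-coloured bar in its top face, about 33 g, standing flat. Origin: centre of the underside; z up.
- puck_cream: Another specimen puck, cream-coloured, 30 mm across and 18 mm high, to be left alone. Origin: centre of the underside.
- puck_blue: Another specimen puck, blue, 30 mm across and 18 mm high, to be left alone. Origin: centre of the underside.
There are look-alikes about, which are no part of the job. There is more than one size of the puck_red; the one meant has the size given above.

How it is judged:
On the way, in this order (a step that is already met when the one before it is completed fails the run):
1. the red puck stands flat in the nest, let go (horizontal distance between puck_red and nest below 0.0045 m and z of puck_red in the frame of nest below 0.002 m and angle between puck_red's own z axis and vertical below 0.05 rad and contact force between the fingers and puck_red below 0.1 N), for 0.2 s.
2. the cover, still in the grip and level, has come down over both pins to within 4 mm of the shoulders (z of cover in the frame of carrier below 0.04 m and horizontal distance between cover and carrier below 0.005 m and angle between the y axis of cover and the y axis of carrier, either way round below 0.08 rad and angle between cover's own z axis and vertical below 0.1 rad and contact force between the fingers and cover above 0.5 N), for 0.05 s.
At the end, for the whole second after the job is handed in: The red puck stands flat on the nest's floor (within 4.5 mm of centre, 2 mm in height, 0.05 rad of upright); the cover rests flush on both shoulders, pins through its holes (34 to 37.5 mm above the carrier's origin, within 3 mm in plan, 0.05 rad in yaw either way round, 0.02 rad of level) (z of cover in the frame of carrier between 0.034 and 0.0375 m and horizontal distance between cover and carrier below 0.003 m and angle between the y axis of cover and the y axis of carrier, either way round below 0.05 rad and angle between cover's own z axis and vertical below 0.02 rad and linear speed of each of cover, puck_red below 0.01 m/s and horizontal distance between puck_red and nest below 0.0045 m and z of puck_red in the frame of nest below 0.002 m and angle between puck_red's own z axis and vertical below 0.05 rad); the robot touches nothing.
It fails at once if the cover is tipped more than 0.25 rad out of level (angle between cover's own z axis and vertical above 0.25 rad).
It fails at once if the cover is forced: pressed on the carrier with more than 60 N (contact force between cover and carrier above 60 N).
It fails at once if the cream or the blue puck is moved more than 20 mm (distance of any of puck_cream, puck_blue from where it was at the start of the episode above 0.02 m).
It also fails if it takes over 61 s, if anything falls off the work surface, if the arm or the gripper's body presses on something with over 40 N, if the wrist force passes 120 N, or if a joint passes its speed limit or range.

## Working session

There is one attempt and no reset: what is moved stays moved. The work goes in short steps, Python scripts to look and compute and a shell command to move; the robot and the scene stay as the last step left them, time stands still between calls to the robot, and variables do not carry over. Pictures are saved under pics/ and viewed, and the job is handed in when it is done.

```bash
mkdir -p pics; ls; python3 - <<'E'
from plant import manip, optics
import cv2, numpy as np
np.set_printoptions(precision=4,suppress=True)
print(manip.state())
for n in ("scene","top","wrist"):
    print(n,optics.calibration(n))
    im=optics.grab_frame(n)
    cv2.imwrite(f"pics/a_{n}.png",im[:,:,::-1])
print(manip.state()["clock"])
E
```

```text
pics
{'clock': 0.0, 'joint_pos': array([ 1.3606,  0.3856,  0.0066, -0.0005, -1.194 , -0.2586]), 'qvel': array([-0.    ,  0.0003, -0.0015, -0.001 , -0.0004, -0.0003]), 'joint_torque': array([ -0.0002, -39.2299,  18.8397,   4.1861,  -0.0047,   0.    ]), 'eef_pos': array([0.2823, 0.5574, 0.4036]), 'ee_rot': array([ 0.0011,  0.9726, -0.2324, -0.0002]), 'ft_force': array([ 0.0215,  0.4698, -0.3193]), 'wrist_torque': array([-0.0463, -0.0258, -0.0535]), 'width': 0.08528601602276095}
scene {'camera_matrix': array([[404.7167,   0.    , 258.5162],
       [  0.    , 404.7167, 193.1685],
       [  0.    ,   0.    ,   1.    ]]), 'pose': array([[-0.6924,  0.5083, -0.5121,  0.0729],
       [-0.7215, -0.4984,  0.4807,  0.3024],
       [-0.011 ,  0.7023,  0.7118,  0.6507],
       [ 0.    ,  0.    ,  0.    ,  1.    ]])}
top {'camera_matrix': array([[499.5421,   0.    , 258.1405],
       [  0.    , 499.5421, 188.5569],
       [  0.    ,   0.    ,   1.    ]]), 'pose': array([[-0.0117,  0.9754, -0.2203,  0.3244],
       [-0.9999, -0.0107,  0.0061, -0.1265],
       [ 0.0036,  0.2203,  0.9754,  0.9611],
       [ 0.    ,  0.    ,  0.    ,  1.    ]])}
wrist {'camera_matrix': array([[294.6334,   0.    , 254.3056],
       [  0.    , 294.6334, 187.5999],
       [  0.    ,   0.    ,   1.    ]]), 'T_tool_cam': array([[ 0.0008,  0.9553,  0.2955,  0.0746],
       [ 1.    , -0.0011,  0.0011, -0.0006],
       [ 0.0013,  0.2955, -0.9553,  0.0302],
       [ 0.    ,  0.    ,  0.    ,  1.    ]])}
0.15
```

View pics/a_scene.png

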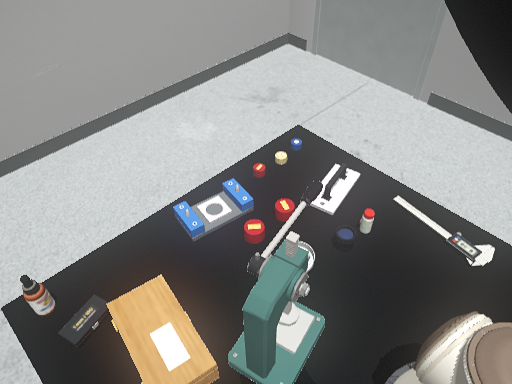

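View pics/a_top.png

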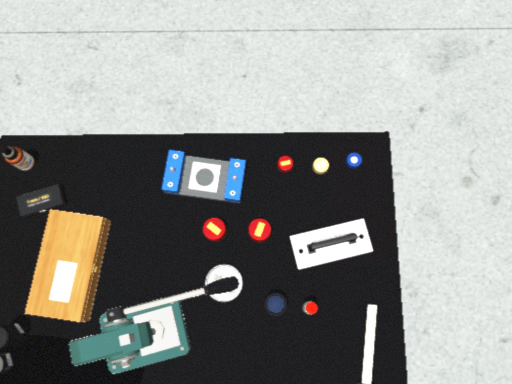

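View pics/a_wrist.png

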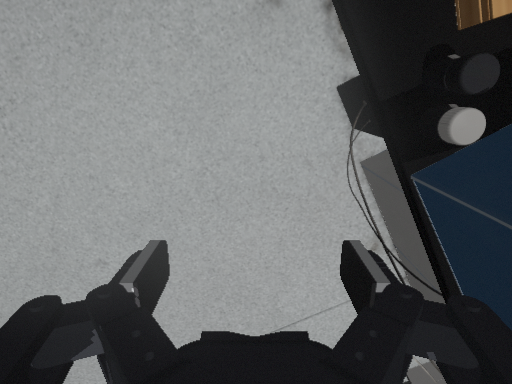

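```bash
cat > h.py <<'E'
from plant import manip, optics
import cv2, numpy as np
from scipy.spatial.transform import Rotation as R
np.set_printoptions(precision=4,suppress=True)
def tcp(s):
    q=s["ee_rot"]; T=np.eye(4); T[:3,:3]=R.from_quat([q[1],q[2],q[3],q[0]]).as_matrix(); T[:3,3]=s["eef_pos"]; return T
def grab(n,fn=None):
    s=manip.state(); im=optics.grab_frame(n); c=optics.calibration(n)
    P=c["pose"] if "pose" in c else tcp(s)@c["T_tool_cam"]
    if fn: cv2.imwrite(fn,im[:,:,::-1])
    return im,np.array(c["camera_matrix"]),P,s
def ray(uv,K,P,z):
    d=P[:3,:3]@np.array([(uv[0]-K[0,2])/K[0,0],-(uv[1]-K[1,2])/K[1,1],-1.])
    t=(z-P[2,3])/d[2]; return P[:3,3]+t*d
def proj(p,K,P):
    c=P[:3,:3].T@(np.asarray(p)-P[:3,3]); return np.array([K[0,2]+K[0,0]*c[0]/-c[2],K[1,2]+K[1,1]*c[1]/c[2]])
def cal(n):
    c=optics.calibration(n); return c["camera_matrix"],c.get("pose")
def totool(s,dw):
    "world shift -> tool axes mm"
    return tcp(s)[:3,:3].T@np.asarray(dw)*1000
E
python3 - <<'E'
from h import *
im=cv2.imread("pics/a_top.png"); K,P=cal("top")
hsv=cv2.cvtColor(im,cv2.COLOR_BGR2HSV)
def blobs(m,name,z,minA=60):
    n,l,st,c=cv2.connectedComponentsWithStats(m.astype(np.uint8))
    for i in range(1,n):
        if st[i,4]>minA:
            cn=max(cv2.findContours((l==i).astype(np.uint8),cv2.RETR_EXTERNAL,cv2.CHAIN_APPROX_NONE)[0],key=len)
            r=cv2.minAreaRect(cn); bx=np.array([ray(p,K,P,z) for p in cv2.boxPoints(r)])
            print(name,c[i],st[i,4],"w",ray(r[0],K,P,z)[:2],"sides",np.linalg.norm(bx[1]-bx[0]),np.linalg.norm(bx[2]-bx[1]),"yaw",np.arctan2(*(bx[1]-bx[0])[[1,0]]),np.arctan2(*(bx[2]-bx[1])[[1,0]]))
H,S,V=[hsv[...,i].astype(int) for i in range(3)]
blobs(((H<8)|(H>172))&(S>150)&(V>90),"red",0.02)
blobs((H>100)&(H<120)&(S>150)&(V>90),"blue",0.036)
blobs((H>100)&(H<130)&(S>100)&(V>40),"blue2",0.018)
blobs((H>15)&(H<35)&(S>40)&(V>150),"cream",0.018)
blobs((S<30)&(V>180)&(np.arange(384)[:,None]>150),"white",0.008,300)
for b,n in (((150,140,250,210),"c"),((270,145,370,275),"p"),((195,210,280,245),"r")):
    x0,y0,x1,y1=b; cv2.imwrite(f"pics/b_{n}.png",cv2.resize(im[y0:y1,x0:x1],None,fx=600//(y1-y0) if n=="p" else 7,fy=600//(y1-y0) if n=="p" else 7,interpolation=cv2.INTER_CUBIC))
E
```

```text
red [284.9085 163.6601] 153 w [ 0.5865 -0.1855] sides 0.027454226361691685 0.030396823178139767 yaw -1.581470861201399 3.1149161413544935
red [213.6375 228.8671] 331 w [ 0.4597 -0.0473] sides 0.04279705920177238 0.04498376461504077 yaw -0.7795304245434153 -2.3649454704800914
red [259.161 229.548] 323 w [ 0.4573 -0.1331] sides 0.04193228345413202 0.04390540524462588 yaw -1.5819416210154487 3.1246222233930654
red [311.6504 307.6585] 123 w [ 0.3119 -0.2281] sides 0.020743710646838248 0.02152509870844443 yaw -0.8207041840480124 -2.3673248848546606
blue [172.7852 171.0139] 647 w [0.5699 0.0306] sides 0.08420324236863953 0.034275100074135825 yaw -0.14512835657666492 -1.7678299763616687
blue [353.6138 159.7655] 145 w [ 0.5887 -0.3166] sides 0.02899820106902433 0.030033711042124756 yaw -1.581439567925604 3.084481546992871
blue [235.0953 179.3729] 598 w [ 0.5519 -0.0884] sides 0.08389611570375242 0.032516809642157 yaw -0.11873818242387464 -1.7105899938138343
blue2 [172.7279 170.8686] 746 w [0.5746 0.0339] sides 0.0881735864492648 0.037080067988012874 yaw -0.14485249699884908 -1.76787052006058
[... 1387 characters left out ...]
71632515
white [ 62.7826 280.9848] 791 w [0.3661 0.2359] sides 0.07438964668205884 0.03791471715308177 yaw -0.15093509688055456 -1.800441345724507
white [224.3592 280.788 ] 632 w [ 0.3597 -0.0645] sides 0.0680287888813954 0.06457840987343214 yaw -1.5822814852426312 3.1374132235938244
white [164.013  300.9046] 461 w [0.327  0.0458] sides 0.15211721366431305 0.011313219527735284 yaw -1.3224394458197728 -2.8630920846551606
white [368.9219 344.0146] 755 w [ 0.2461 -0.3316] sides 0.13872065609530507 0.017746957103232715 yaw -0.1358369476276676 -1.6553249275225523
white [159.877 329.496] 1252 w [0.2744 0.0582] sides 0.0749260660917308 0.07412467331251416 yaw -1.3414702748338776 -2.8664114438038486
```

```bash
python3 - <<'E'
import cv2
for n in "cpr":
    i=cv2.imread(f"pics/b_{n}.png");print(i.shape)
E
```

```text
(490, 700, 3)
(520, 400, 3)
(245, 595, 3)
```

View pics/b_c.png

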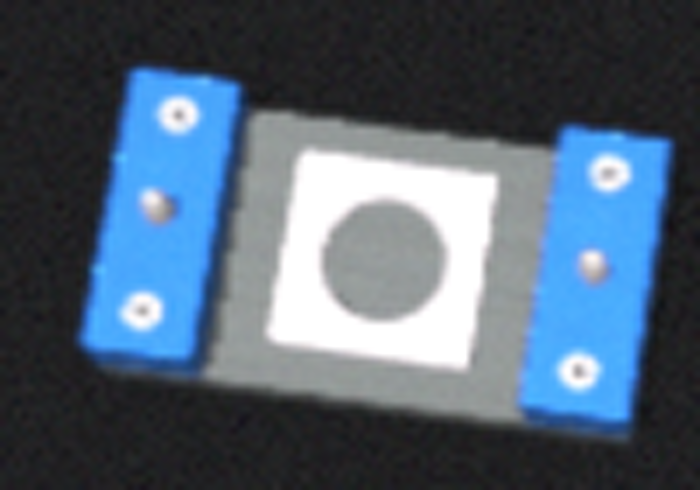

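View pics/b_p.png

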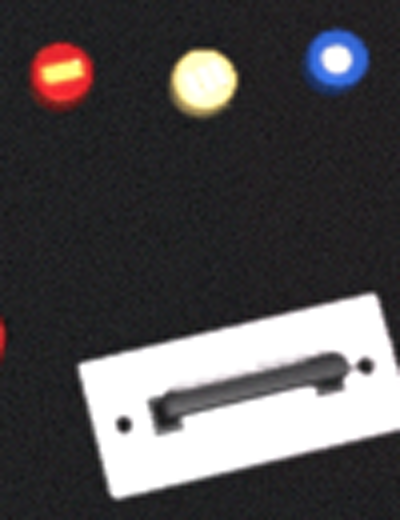

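View pics/b_r.png

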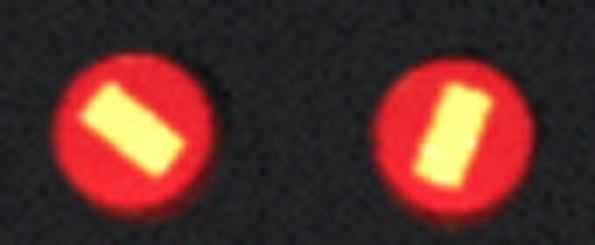

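```bash
python3 - <<'E'
from h import *
Kt,Pt=cal("top");Ks,Ps=cal("scene")
def tri(a,b):
    A=[];B=[]
    M=[]
    for uv,K,P in((a,Kt,Pt),(b,Ks,Ps)):
        Rt=np.linalg.inv(P@np.diag([1,-1,-1,1]))[:3]; M.append(K@Rt)
    X=cv2.triangulatePoints(M[0],M[1],np.array(a,float),np.array(b,float)).ravel(); X=X[:3]/X[3]
    print(a,b,X,[np.round(proj(X,K,P)-uv,1) for uv,K,P in((a,Kt,Pt),(b,Ks,Ps))])
tri((230,285),(312,190)); tri((127,340),(292,243)); tri((118,315),(257,263))
tri((311,308),(369,213)); tri((15,153),(27,282)); tri((205,177),(214,209))
a=ray((150+157/7,140+207/7),Kt,Pt,.05);b=ray((150+592/7,140+265/7),Kt,Pt,.05);print(a,b,a-b,np.linalg.norm(a-b),(a+b)/2, np.arctan2(*(a-b)[[1,0]])-np.pi/2)
a=ray((270+123.5/4,145+424/4),Kt,Pt,.008);b=ray((270+366/4,145+365/4),Kt,Pt,.008);print(a,b,np.linalg.norm(a-b),(a+b)/2, np.arctan2(*(a-b)[[1,0]])-np.pi/2)
print(ray((270+62/4,145+71/4),Kt,Pt,.021))
E
```

```text
(230, 285) (312, 190) [ 0.3516 -0.085   0.1804] [array([-1. , -1.4]), array([2.4, 0.5])]
(127, 340) (292, 243) [0.2748 0.054  0.2374] [array([-0.3, -0.4]), array([0.9, 0.2])]
(118, 315) (257, 263) [0.3084 0.0825 0.1867] [array([-0.7, -1. ]), array([2. , 0.4])]
(311, 308) (369, 213) [ 0.3122 -0.2235  0.048 ] [array([-0.1, -0.2]), array([0.3, 0.1])]
(15, 153) (27, 282) [0.6037 0.325  0.0671] [array([-2.7, -2.3]), array([5.6, 1.8])]
(205, 177) (214, 209) [ 0.5635 -0.0284  0.0124] [array([-0.2, -0.3]), array([0.5, 0.1])]
[0.5686 0.0289 0.05  ] [ 0.5512 -0.0882  0.05  ] [0.0174 0.1171 0.    ] 0.11835668122311525 [ 0.5599 -0.0297  0.05  ] -0.14719371566659722
[ 0.4169 -0.2124  0.008 ] [ 0.4438 -0.3294  0.008 ] 0.1200953304246369 [ 0.4304 -0.2709  0.008 ] 0.2254631024944338
[ 0.5878 -0.1864  0.021 ]
```

```bash
python3 - <<'E'
from h import *
s=manip.state(); print(totool(s,np.array([.588,-.186,.36])-s["eef_pos"]))
x=tcp(s)[:3,0]; print(np.arctan2(x[1],x[0]))
E
python3 -m creep '{"offset":[[608,523,40],[608,523,40],[608,523,40],[608,523,40],[608,523,40],[608,523,40],[608,523,40],[608,523,40],[608,523,40],[608,523,40],[608,523,40],[608,523,40]],"roll":[0,0.1,0.2,0.4,0.5,0.6,0.8,0.9,1.0,1.1,1.25,1.25],"gripper":[-1,-1,-1,-1,-1,-1,-1,-1,-1,-1,-1,-1]}'
```

```text
[608.6802 524.986   44.8274]
-0.4688944739254952
clock: 1.65
eef_pos: [0.5685, -0.1369, 0.3672]
ee_rot: [-0.001, -0.652, 0.758, -0.0]
ft_force: [0.5, 0.8, 0.6]
width: 0.0854
```

```bash
python3 -m creep '{"offset":[[40,-25,0],[40,-25,0],[40,-25,0]],"roll":[0,0,0],"gripper":[-1,-1,-1]}'
python3 - <<'E'
from h import *
im,K,P,s=grab("wrist","pics/c.png"); print(s["eef_pos"],s["qvel"])
x=tcp(s)[:3,0]; print(np.arctan2(x[1],x[0]), tcp(s)[:3,2], s["joint_pos"])
E
```

```text
clock: 2.02
eef_pos: [0.587, -0.1801, 0.3666]
ee_rot: [-0.001, -0.652, 0.758, 0.0]
ft_force: [-0.0, 0.4, 0.8]
width: 0.0853
[ 0.587  -0.1801  0.3666] [ 0.0246 -0.0171 -0.0092  0.0032  0.0016  0.0019]
-1.7203232594135727 [-0.0021 -0.001  -1.    ] [-0.0342  0.3945 -0.0765  0.0013 -1.1019 -0.1159]
```

View pics/c.png

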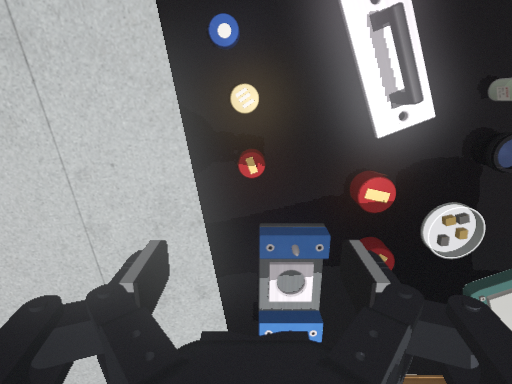

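```bash
python3 - <<'E'
from h import *
im=cv2.imread("pics/c.png"); K=cal("wrist")[0]
s=manip.state()
# pose of picture as printed
P=tcp(dict(s,eef_pos=np.array([.587,-.1801,.3666])))@optics.calibration("wrist")["T_tool_cam"]
hsv=cv2.cvtColor(im,cv2.COLOR_BGR2HSV).astype(int);H,S,V=hsv[...,0],hsv[...,1],hsv[...,2]
m=(((H<10)|(H>170))&(S>120)&(V>50)); 
cs=[c for c in cv2.findContours(m.astype(np.uint8),cv2.RETR_EXTERNAL,cv2.CHAIN_APPROX_NONE)[0] if cv2.contourArea(c)>80]
for c in cs:
    (u,v),r=cv2.minEnclosingCircle(c); print("red",u,v,r,ray((u,v),K,P,.0105),"diam",2*r*.0+np.linalg.norm(ray((u+r,v),K,P,.0105)-ray((u-r,v),K,P,.0105)))
m=((H>95)&(H<125)&(S>120)&(V>60))
for c in cv2.findContours(m.astype(np.uint8),cv2.RETR_EXTERNAL,cv2.CHAIN_APPROX_NONE)[0]:
    if cv2.contourArea(c)>80: print("blue",cv2.boundingRect(c),[ray(p,K,P,.036)[:2] for p in cv2.boxPoints(cv2.minAreaRect(c))])
cv2.imwrite("pics/c2.png",cv2.resize(im[120:345,200:350],None,fx=2.6*1.5,fy=2.6,interpolation=cv2.INTER_CUBIC) if 0 else cv2.resize(im[125:345,200:350],None,fx=2.7,fy=2.7,interpolation=cv2.INTER_CUBIC))
E
```

```text
red 375.5 254.5 21.92041015625 [ 0.4533 -0.0455  0.0105] diam 0.05465571607192173
red 372.3243103027344 191.1081085205078 23.428741455078125 [ 0.4547 -0.1296  0.0105] diam 0.05451091359841268
red 251.5 163.2857208251953 14.790650367736816 [ 0.5888 -0.183   0.0105] diam 0.03340807372224174
blue (258, 311, 66, 32) [array([0.6147, 0.035 ]), array([ 0.605, -0.011]), array([0.5276, 0.008 ]), array([0.5343, 0.055 ])]
blue (259, 227, 72, 32) [array([ 0.5903, -0.1157]), array([ 0.5121, -0.104 ]), array([ 0.5149, -0.065 ]), array([ 0.5959, -0.0771])]
blue (208, 13, 32, 34) [array([ 0.6058, -0.3311]), array([ 0.5781, -0.327 ]), array([ 0.5825, -0.3003]), array([ 0.611 , -0.3045])]
```

View pics/c2.png

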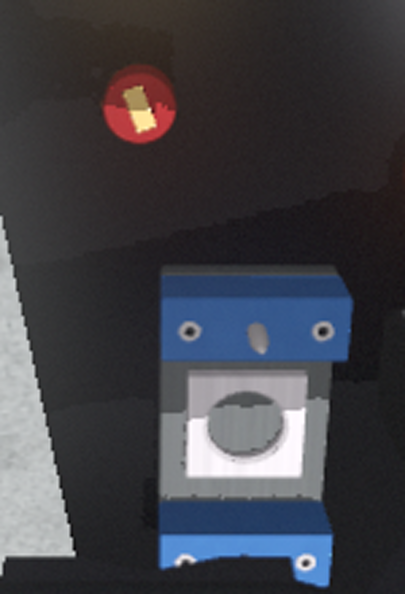

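```bash
python3 - <<'E'
from h import *
s=manip.state(); print(s["eef_pos"],totool(s,np.array([.5885,-.185,.18])-s["eef_pos"]))
E
```

```text
[ 0.587  -0.1795  0.367 ] [  4.9434  -2.5662 187.003 ]
```

```bash
python3 -m creep '{"offset":[[5,-2.5,50],[5,-2.5,100],[5,-2.5,140],[5,-2.5,140],[5,-2.5,140]],"roll":[0,0,0,0,0],"gripper":[-1,-1,-1,-1,-1]}' 40
python3 - <<'E'
from h import *
im,K,P,s=grab("wrist","pics/d.png"); print(s["eef_pos"],totool(s,np.array([.5885,-.185,.18])-s["eef_pos"]))
print(proj(tcp(s)[:3,:3]@[0,0,.2165]+s["eef_pos"],K,P))
hsv=cv2.cvtColor(im,cv2.COLOR_RGB2HSV).astype(int);H,S,V=hsv[...,0],hsv[...,1],hsv[...,2]
m=(((H<10)|(H>170))&(S>120)&(V>50)); 
for c in cv2.findContours(m.astype(np.uint8),cv2.RETR_EXTERNAL,cv2.CHAIN_APPROX_NONE)[0]:
    if cv2.contourArea(c)>80:
        (u,v),r=cv2.minEnclosingCircle(c); print("red",u,v,r,ray((u,v),K,P,.0105))
E
```

```text
clock: 2.7
eef_pos: [0.5894, -0.1842, 0.2291]
ee_rot: [-0.0, -0.653, 0.757, -0.001]
ft_force: [1.0, 0.4, 0.8]
width: 0.0854
[ 0.5894 -0.1842  0.2291] [ 0.785   0.8452 49.0617]
[253.4343 211.1462]
red 429.5 369.5 21.31910514831543 [ 0.4665 -0.0241  0.0105]
red 454.3994445800781 256.474853515625 43.4453010559082 [ 0.4517 -0.1283  0.0105]
red 255.5 212.0 25.401870727539062 [ 0.5885 -0.183   0.0105]
```

View pics/d.png

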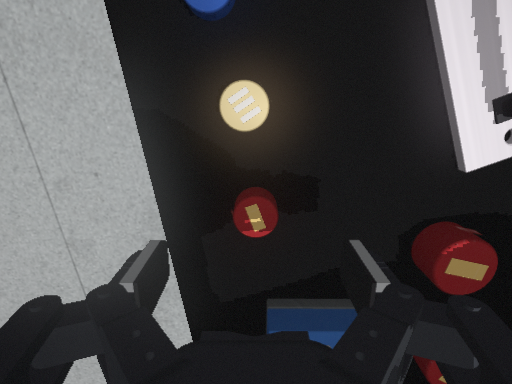

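```bash
python3 -m creep '{"offset":[[0,1,25],[0,1,49],[0,1,49],[0,1,49],[0,1,49],[0,1,49],[0,1,49],[0,1,49],[0,1,49]],"roll":[0,0,0,0,0,0,0,0,0],"gripper":[-1,-1,-1,0.7,0.7,0.7,0.7,0.7,0.7]}' 30
python3 -c "
from h import *
print(manip.state()['width'])"
```

```text
clock: 3.88
eef_pos: [0.589, -0.1844, 0.1817]
ee_rot: [0.001, -0.654, 0.757, -0.002]
ft_force: [-1.0, 1.8, 5.6]
width: 0.0285
0.028547617106633054
```

```bash
python3 - <<'E'
from h import *
s=manip.state(); print(s["eef_pos"],totool(s,np.array([.5605,-.0295,.25])-s["eef_pos"]))
K,P=cal("top"); im=cv2.imread("pics/a_top.png")
g=cv2.cvtColor(im,cv2.COLOR_BGR2HSV).astype(int); m=((g[...,1]<40)&(g[...,2]>170)).astype(np.uint8)
m[:150]=0;m[210:]=0;m[:,:180]=0;m[:,228:]=0
n,l,st,c=cv2.connectedComponentsWithStats(m); i=1+np.argmax(st[1:,4]); b=(l==i).astype(np.uint8)
cs,h=cv2.findContours(b,cv2.RETR_CCOMP,cv2.CHAIN_APPROX_NONE)
for k in cs:
    if len(k)>20: r=cv2.minAreaRect(k);M=cv2.moments(k);print(r,ray(r[0],K,P,.018),ray((M['m10']/M['m00'],M['m01']/M['m00']),K,P,.018))
E
python3 -m creep '{"offset":[[0,0,-30],[0,0,-68],[0,0,-68],[0,0,-68]],"roll":[0,0,0,0],"gripper":[0.7,0.7,0.7,0.7]}'
```

```text
[ 0.589  -0.1844  0.1817] [-148.952    50.4761  -68.8175]
((204.07998657226562, 176.4399871826172), (30.547012329101562, 29.13279914855957), 8.13010311126709) [ 0.5627 -0.0276  0.018 ] [ 0.5625 -0.0278  0.018 ]
((204.25001525878906, 176.75), (16.970561981201172, 17.677669525146484), 45.0) [ 0.5621 -0.0279  0.018 ] [ 0.5622 -0.0278  0.018 ]
clock: 4.38
eef_pos: [0.5882, -0.1842, 0.249]
ee_rot: [0.001, -0.653, 0.757, -0.002]
ft_force: [0.2, 0.4, -0.3]
width: 0.0284
```

```bash
python3 -m creep '{"offset":[[-50,17,-20],[-100,35,-20],[-150,50,-20],[-205,50,-20],[-205,50,-20],[-205,50,-20]],"roll":[0,0,0,0,0,0],"gripper":[0.7,0.7,0.7,0.7,0.7,0.7]}'
python3 - <<'E'
from h import *
im,K,P,s=grab("wrist","pics/e.png"); print(list(s["eef_pos"]),list(s["ee_rot"]))
print([proj(tcp(s)[:3,:3]@[0,0,d]+s["eef_pos"],K,P) for d in(.16,.181)])
E
```

```text
clock: 5.12
eef_pos: [0.5682, 0.0259, 0.2672]
ee_rot: [-0.001, -0.653, 0.757, -0.001]
ft_force: [0.1, -0.0, -0.7]
width: 0.0285
[np.float64(0.5682046304268145), np.float64(0.025943461844720336), np.float64(0.267195752748834)] [np.float64(-0.0007018254714235017), np.float64(-0.6534161718241086), np.float64(0.7569978967650851), np.float64(-0.0009990660501407378)]
[array([253.053 , 253.6563]), array([253.2221, 234.6336])]
```

View pics/e.png

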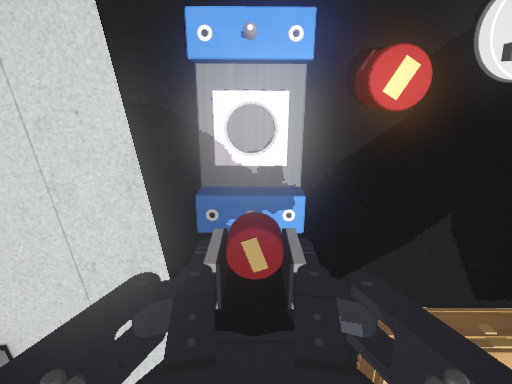

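```bash
cat > carr.py <<'E'
from h import *
def nest(im,K,P,v=170):
    g=cv2.cvtColor(im,cv2.COLOR_RGB2HSV).astype(int); m=((g[...,1]<40)&(g[...,2]>v)).astype(np.uint8)
    cs,h=cv2.findContours(m,cv2.RETR_CCOMP,cv2.CHAIN_APPROX_NONE)
    for k,hh in zip(cs,h[0]):
        a=cv2.contourArea(k)
        if a>300:
            M=cv2.moments(k);c=(M['m10']/M['m00'],M['m01']/M['m00']);r=cv2.minAreaRect(k)
            print("hole" if hh[3]>=0 else "out",np.round(c,1),a,np.round(r[1],1),ray(c,K,P,.018))
E
python3 - <<'E'
from carr import *
im=cv2.imread("pics/e.png")[:,:,::-1].copy(); s=manip.state(); K=cal("wrist")[0]
s["eef_pos"]=np.array([.5682,.02594,.2672]); s["ee_rot"]=np.array([-.0007,-.65342,.757,-.001])
P=tcp(s)@optics.calibration("wrist")["T_tool_cam"]
nest(im,K,P)
hsv=cv2.cvtColor(im,cv2.COLOR_RGB2HSV)
B=((hsv[...,0]>95)&(hsv[...,0]<125)&(hsv[...,1]>120)).astype(np.uint8)
# screws
for (u,v) in((205,33),(296,33),(212,215),(289,215)):
    w=im[v-11:v+12,u-11:u+12].astype(int); m=(w[...,0]>120)|((w.max(2)-w.min(2)<40)&(w.max(2)>110))
    ys,xs=np.nonzero(m); c=(u-11+xs.mean(),v-11+ys.mean()); print("screw",c,len(xs),ray(c,K,P,.036))
cv2.imwrite("pics/e2.png",cv2.resize(im[0:290,170:330,::-1],None,fx=2,fy=2,interpolation=cv2.INTER_CUBIC))
hs=hsv.astype(int);m=(((hs[...,0]<10)|(hs[...,0]>170))&(hs[...,1]>120)&(hs[...,2]>50)).astype(np.uint8)
m[:200]=0;m[:,300:]=0
k=max(cv2.findContours(m,cv2.RETR_EXTERNAL,cv2.CHAIN_APPROX_NONE)[0],key=cv2.contourArea);print(cv2.boundingRect(k))
E
```

```text
out [147.7 363.1] 555.0 [14.3 68. ] [0.6929 0.1775 0.018 ]
out [255.7 114.6] 8202.5 [107.  94.] [ 0.5577 -0.0356  0.018 ]
out [496.3  37.7] 1894.5 [79. 32.] [ 0.3904 -0.0618  0.018 ]
out [ 64.3 171.7] 41872.5 [356. 169.] [ 0.709  -0.0148  0.018 ]
screw (np.float64(204.22972972972974), np.float64(32.5)) 222 [ 0.5819 -0.0898  0.036 ]
screw (np.float64(295.57709251101323), np.float64(33.14977973568282)) 227 [ 0.5263 -0.0812  0.036 ]
screw (np.float64(211.80434782608697), np.float64(214.4673913043478)) 92 [0.5998 0.0293 0.036 ]
screw (np.float64(288.0740740740741), np.float64(215.05925925925925)) 135 [0.5444 0.0379 0.036 ]
(226, 216, 58, 64)
```

View pics/e2.png

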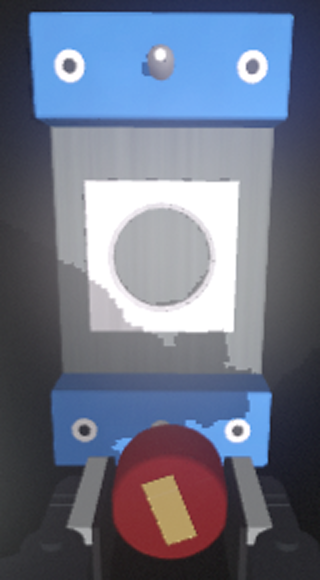

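```bash
python3 - <<'E'
from carr import *
s=manip.state(); K=cal("wrist")[0]
s["eef_pos"]=np.array([.5682,.02594,.2672]); s["ee_rot"]=np.array([-.0007,-.65342,.757,-.001])
P=tcp(s)@optics.calibration("wrist")["T_tool_cam"]
n=ray((251.2,128.5),K,P,.018); t=totool(s,n-s["eef_pos"])
c=np.array([.5631,-.02595,.012]);tc=totool(s,c-s["eef_pos"])
p=ray((254.7,253.7),K,P,.2672-.160);tp=totool(s,p-s["eef_pos"])
pl=ray((226,245),K,P,.2672-.160);pr=ray((284,245),K,P,.2672-.160)
print(n,t,tc,tp,t-tp,tc-tp,np.linalg.norm(pl-pr)); s=manip.state();print(s["eef_pos"])
E
```

```text
[ 0.5624 -0.0263  0.018 ] [ 51.9149  -1.7382 249.3246] [ 51.4742  -2.3824 255.324 ] [ -0.0235   0.8168 159.9999] [51.9384 -2.555  89.3247] [51.4977 -3.1992 95.3241] 0.028486209691718074
[0.5682 0.0253 0.2674]
```

```bash
python3 -m creep '{"offset":[[51,-2.8,0],[51,-2.8,0],[51,-2.8,40],[51,-2.8,50],[51,-2.8,50]],"roll":[0,0,0,0,0],"gripper":[0.7,0.7,0.7,0.7,0.7]}'
python3 - <<'E'
from h import *
im,K,P,s=grab("wrist","pics/f.png"); print(list(s["eef_pos"]),list(s["ee_rot"]))
cv2.imwrite("pics/f2.png",cv2.resize(im[130:330,150:360,::-1],None,fx=3,fy=3,interpolation=cv2.INTER_CUBIC))
n=np.array([.5627,-.0262,.2]);print(totool(s,n-s["eef_pos"]))
E
```

```text
clock: 5.8
eef_pos: [0.5635, -0.026, 0.217]
ee_rot: [-0.001, -0.653, 0.757, -0.001]
ft_force: [-0.0, 0.1, -0.1]
width: 0.0286
[np.float64(0.5635142872770132), np.float64(-0.025993050727578085), np.float64(0.21698175424529254)] [np.float64(-0.0014662492088642941), np.float64(-0.6528743892187683), np.float64(0.7574643748389537), np.float64(-0.0007764440165952029)]
[ 0.2699  0.7623 16.9833]
```

View pics/f2.png

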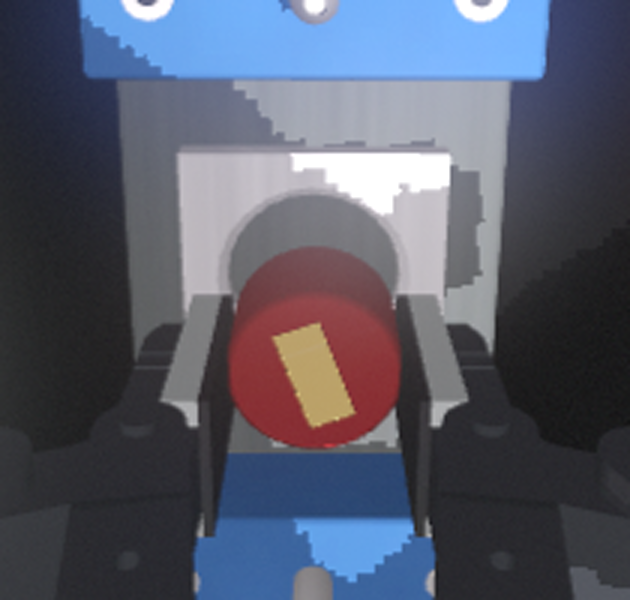

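```bash
python3 -m creep '{"offset":[[0,0,10],[0,0,18],[0,0,21],[0,0,22.5],[0,0,22.5],[0,0,22.5]],"roll":[0,0,0,0,0,0],"gripper":[0.7,0.7,0.7,0.7,0.7,0.7]}'
python3 - <<'E'
from h import *
im,K,P,s=grab("wrist","pics/g.png")
cv2.imwrite("pics/g2.png",cv2.resize(im[130:330,150:360,::-1],None,fx=3,fy=3,interpolation=cv2.INTER_CUBIC))
E
```

```text
clock: 6.6
eef_pos: [0.564, -0.0258, 0.1956]
ee_rot: [-0.0, -0.653, 0.757, -0.001]
ft_force: [0.1, 0.3, -0.2]
width: 0.0288
```

View pics/g2.png

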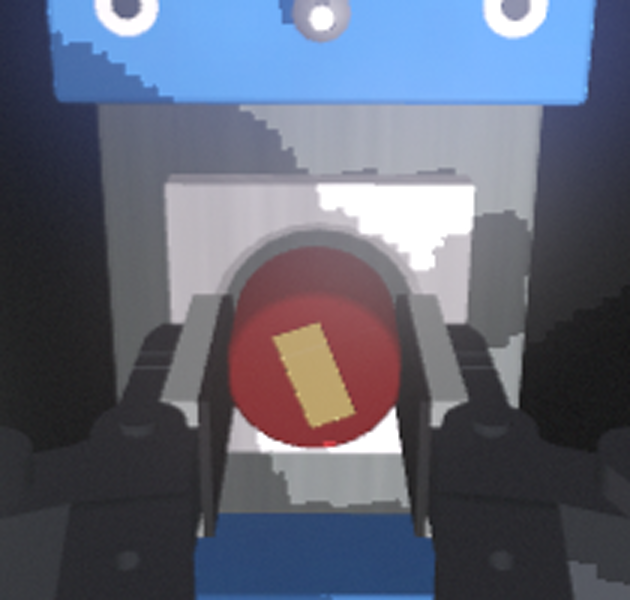

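```bash
python3 -m creep '{"offset":[[0,0.5,1],[0,0.5,1.5],[0,0.5,2],[0,0.5,2],[0,0.5,2],[0,0.5,2],[0,0.5,2],[0,0.5,2]],"roll":[0,0,0,0,0,0,0,0],"gripper":[0.7,0.7,0.7,0.7,-0.5,-0.5,-0.5,-0.5]}'
python3 -m creep '{"offset":[[0,0,-20],[0,0,-60],[0,0,-100],[0,0,-100],[0,0,-100]],"roll":[0,0,0,0,0],"gripper":[-0.5,-0.5,-1,-1,-1]}'
python3 - <<'E'
from h import *
im,K,P,s=grab("wrist","pics/h.png");print(s["eef_pos"],s["ee_rot"])
cv2.imwrite("pics/h2.png",cv2.resize(im[100:350,150:360,::-1],None,fx=2.4,fy=2.4,interpolation=cv2.INTER_CUBIC))
E
```

```text
clock: 7.65
eef_pos: [0.5636, -0.0257, 0.1936]
ee_rot: [-0.0, -0.653, 0.757, -0.001]
ft_force: [-0.6, -0.4, 0.1]
width: 0.0641
clock: 8.28
eef_pos: [0.5629, -0.0255, 0.2931]
ee_rot: [-0.001, -0.653, 0.757, -0.001]
ft_force: [-0.3, -0.2, -0.5]
width: 0.0849
[ 0.5629 -0.0255  0.2931] [-0.0006 -0.6529  0.7574 -0.001 ]
```

View pics/h2.png

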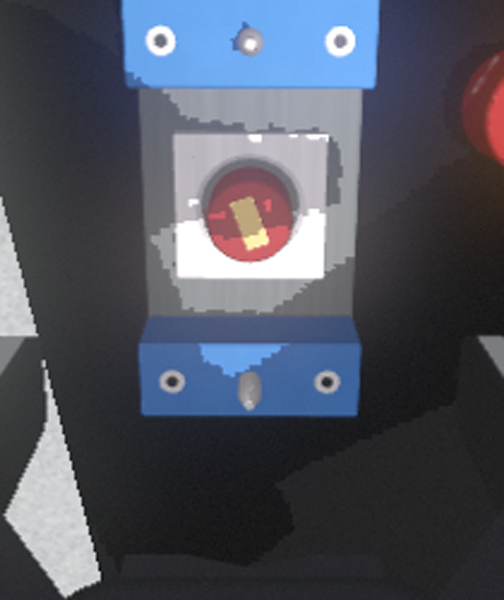

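```bash
cat >> carr.py <<'E'
def screws(im,K,P,approx,r=9):
    out=[]
    for (u,v) in approx:
        u,v=int(round(u)),int(round(v)); w=im[v-r:v+r+1,u-r:u+r+1].astype(int); m=(w[...,0]>110)|((w.max(2)-w.min(2)<50)&(w.max(2)>100))
        ys,xs=np.nonzero(m); c=(u-r+xs.mean(),v-r+ys.mean()); p=ray(c,K,P,.036); out.append(p[:2]); print("screw",np.round(c,1),len(xs),p[:2])
    o=np.array(out); c=o.mean(0); a=(o[2]+o[3]-o[0]-o[1])/2
    print("centre",c,"len",np.linalg.norm(a),"yaw",np.arctan2(a[1],a[0])-np.pi/2,"pairs",np.linalg.norm(o[0]-o[1]),np.linalg.norm(o[2]-o[3]))
    return o
E
python3 - <<'E'
from carr import *
im=cv2.imread("pics/h.png")[:,:,::-1].copy(); K=cal("wrist")[0]
s=dict(eef_pos=np.array([.5629,-.0255,.2931]),ee_rot=np.array([-.0006,-.6529,.7574,-.001]))
P=tcp(s)@optics.calibration("wrist")["T_tool_cam"]
f=lambda u,v:(150+u/2.4,100+v/2.4)
o=screws(im,K,P,[f(160,41),f(340,41),f(172,381),f(327,381)])
print("puck bar",ray(f(249,223),K,P,.033))
yaw=-.152;c=np.array([.563,-.026]);ax=np.array([-np.sin(yaw),np.cos(yaw)])
for sg in(1,-1):
    p=c+sg*.06*ax; print("pin",[(np.array(proj([*p,z],K,P))-[150,100])*2.4 for z in(.036,.052)])
print("nest rim proj",(proj([*c,.018],K,P)-[150,100])*2.4, "puck top",(proj([*c,.033],K,P)-[150,100])*2.4)
E
```

```text
screw [216.4 116.7] 151 [ 0.5818 -0.0894]
screw [292. 117.] 361 [ 0.5257 -0.0808]
screw [221.3 258.4] 70 [0.5997 0.0296]
screw [285.9 258.7] 71 [0.5441 0.0381]
centre [ 0.5628 -0.0256] len 0.12031923787700631 yaw -0.1517569380678383 pairs 0.05675605134412243 0.056234643203070755
puck bar [ 0.5631 -0.0247  0.033 ]
pin [array([247.9893, 379.373 ]), array([247.784 , 403.9103])]
pin [array([249.4711,  39.8178]), array([249.3405,  43.3543])]
nest rim proj [248.847  206.7142] puck top [248.7057 219.4345]
```

```bash
python3 - <<'E'
from h import *
s=manip.state(); print(totool(s,np.array([.430,-.271,.29])-s["eef_pos"]))
E
```

```text
[262.3562  95.2294   3.2877]
```

```bash
python3 -m creep '{"offset":[[60,22,0],[115,42,0],[170,62,0],[225,82,0],[262,95,3],[262,95,3],[262,95,3],[262,95,3]],"roll":[-0.06,-0.15,-0.24,-0.32,-0.372,-0.372,-0.372,-0.372],"gripper":[-1,-1,-1,-1,-1,-1,-1,-1]}'
python3 - <<'E'
from h import *
im,K,P,s=grab("wrist","pics/i.png");print(list(s["eef_pos"]),list(s["ee_rot"]))
print(proj([.430,-.271,.04],K,P))
E
```

```text
clock: 9.32
eef_pos: [0.4308, -0.2699, 0.2899]
ee_rot: [0.001, 0.782, -0.623, 0.0]
ft_force: [0.3, 0.1, -0.1]
width: 0.0854
[np.float64(0.43082874373708513), np.float64(-0.26991932312684164), np.float64(0.28991064545735834)] [np.float64(0.0014267903168074182), np.float64(0.782159785487628), np.float64(-0.6230762257351387), np.float64(0.00022618354059808659)]
[254.8368 194.7821]
```

View pics/i.png

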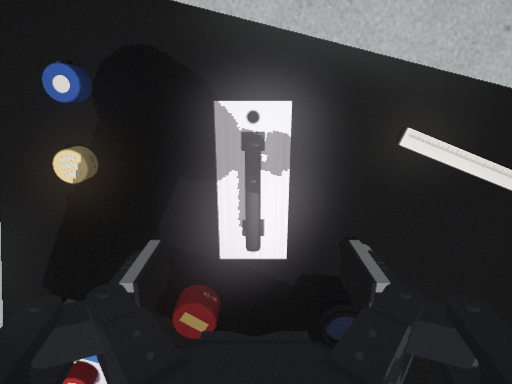

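```bash
python3 - <<'E'
from carr import *
im=cv2.imread("pics/i.png"); K=cal("wrist")[0]
s=dict(eef_pos=np.array([.43083,-.26992,.28991]),ee_rot=np.array([.00143,.78216,-.62308,.00023]))
P=tcp(s)@optics.calibration("wrist")["T_tool_cam"]
g=cv2.cvtColor(im,cv2.COLOR_BGR2GRAY); m=(g>95).astype(np.uint8); m[:,:190]=0;m[:,320:]=0;m[:90]=0;m[270:]=0
m=cv2.morphologyEx(m,cv2.MORPH_CLOSE,np.ones((3,3)))
k=max(cv2.findContours(m,cv2.RETR_EXTERNAL,cv2.CHAIN_APPROX_NONE)[0],key=cv2.contourArea)
h=cv2.convexHull(k); q=cv2.approxPolyDP(h,8,True)[:,0]; 
w=np.array([ray(p,K,P,.008) for p in q]); print(q.tolist(),w[:,:2],np.linalg.norm(np.roll(w,-1,0)-w,axis=1),w.mean(0))
for i in range(len(w)):
    d=w[(i+1)%len(w)]-w[i]; print(np.arctan2(d[1],d[0]))
x=tcp(s)[:3,0];print("psi",np.arctan2(x[1],x[0]),"yaw",np.arctan2(x[1],x[0])+np.pi/2, "tool",totool(s,w.mean(0)-s["eef_pos"]))
print("bar ends",[totool(s,ray(p,K,P,.046)-s["eef_pos"])for p in((252,140),(253,248))])
print("hole",totool(s,ray((253,117),K,P,.008)-s["eef_pos"]), totool(s,np.array([.430,-.271,.04])-s["eef_pos"]))
print(manip.state()["eef_pos"])
E
```

```text
[[291, 100], [286, 258], [221, 259], [214, 101]] [[ 0.417  -0.347 ]
 [ 0.3837 -0.2046]
 [ 0.4447 -0.1895]
 [ 0.4784 -0.3321]] [0.1463 0.0628 0.1465 0.0631] [ 0.4309 -0.2683  0.008 ]
1.8006727161759815
0.2429777868219768
-1.3386963275121575
-2.9029378837500315
psi -1.34534431775755 yaw 0.22545200903734663 tool [ -2.1608  -1.0247 281.9046]
bar ends [array([ 44.1497,  -1.5523, 244.0026]), array([-43.1358,  -0.8759, 243.8169])]
hole [ 57.8605  -1.0165 282.0331] [  0.3319   0.563  249.9129]
[ 0.4309 -0.2699  0.29  ]
```

```bash
python3 -m creep '{"offset":[[-1,-1.5,40],[-1,-1.5,80],[-1,-1.5,95],[-1,-1.5,95],[-1,-1.5,95]],"roll":[0,-0.005,-0.005,-0.005,-0.005],"gripper":[-1,-1,-1,-1,-1]}' 70
python3 -m creep '{"offset":[[0,0,0],[0,0,0],[0,0,0],[0,0,0],[0,0,0],[0,0,0],[0,0,0],[0,0,0],[0,0,0]],"roll":[0,0,0,0,0,0,0,0,0],"gripper":[1,1,1,1,1,1,1,1,1]}' 70
python3 - <<'E'
from h import *
im,K,P,s=grab("wrist","pics/j.png");print(list(s["eef_pos"]),list(s["ee_rot"]))
E
```

```text
clock: 10.0
eef_pos: [0.4328, -0.2689, 0.1963]
ee_rot: [0.001, 0.784, -0.621, 0.002]
ft_force: [0.8, -0.3, 1.2]
width: 0.0853
clock: 11.12
eef_pos: [0.4328, -0.2689, 0.1966]
ee_rot: [0.001, 0.784, -0.621, 0.002]
ft_force: [-1.4, 0.7, 5.9]
width: 0.0105
[np.float64(0.4328274201657793), np.float64(-0.26887080855188916), np.float64(0.19661456389504298)] [np.float64(0.0009886199437966453), np.float64(0.7840463897300257), np.float64(-0.6206992028531113), np.float64(0.0016676208896134281)]
```

View pics/j.png

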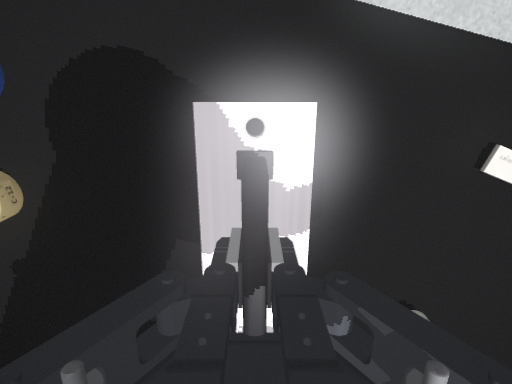

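```bash
python3 -m creep '{"offset":[[0,0,-10],[0,0,-30],[0,0,-55],[0,0,-80],[0,0,-80],[0,0,-80]],"roll":[0,0,0,0,0,0],"gripper":[1,1,1,1,1,1]}'
python3 - <<'E'
from h import *
im,K,P,s=grab("wrist","pics/k.png");print(list(s["eef_pos"]),list(s["ee_rot"]))
x=tcp(s)[:3,0];print(np.arctan2(x[1],x[0]),totool(s,np.array([.563,-.026,.275])-s["eef_pos"]))
E
```

```text
clock: 11.92
eef_pos: [0.4321, -0.2684, 0.2756]
ee_rot: [0.001, 0.784, -0.621, 0.001]
ft_force: [0.7, 0.2, -1.8]
width: 0.0107
[np.float64(0.43211997475500924), np.float64(-0.2683552561309734), np.float64(0.27559238336816727)] [np.float64(0.0010966173087548288), np.float64(0.7838642213598753), np.float64(-0.6209309099901952), np.float64(0.0006963627667136862)]
-1.339859757827622 [-205.9651 -182.878    -0.0692]
```

View pics/k.png

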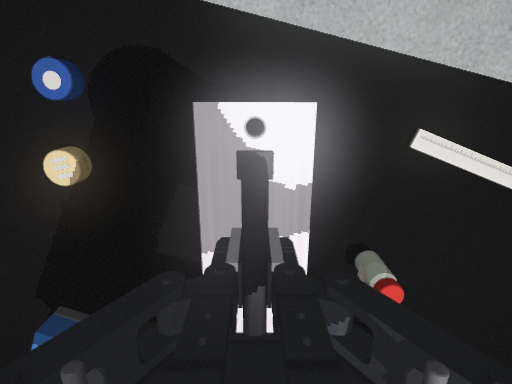

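```bash
cat > plate.py <<'E'
from carr import *
def plate(im,K,s,zt=.1886,T=None):
    """far hole & side edges in tool mm (camera frame) at plate top depth zt"""
    Pc=optics.calibration("wrist")["T_tool_cam"]
    # in tool coords: plane tool z = zt
    def rt(uv):
        d=Pc[:3,:3]@np.array([(uv[0]-K[0,2])/K[0,0],-(uv[1]-K[1,2])/K[1,1],-1.]); t=(zt-Pc[2,3])/d[2]; return (Pc[:3,3]+t*d)*1000
    g=cv2.GaussianBlur(cv2.cvtColor(im,cv2.COLOR_RGB2GRAY),(3,3),0).astype(float)
    L=[];Rr=[];F=[]
    for v in range(112,212,3):
        d=np.diff(g[v]); 
        L.append(rt((170+np.argmax(d[170:215])+.5,v))); Rr.append(rt((295+np.argmin(d[295:335])+.5,v)))
    for u in range(205,310,3):
        d=np.diff(g[:,u]); F.append(rt((u,85+np.argmax(d[85:115])+.5)))
    def fit(p):
        p=np.array(p,np.float32)[:,:2]; vx,vy,x,y=cv2.fitLine(p,cv2.DIST_HUBER,0,.01,.01).ravel(); return vx,vy,x,y
    l,r,f=fit(L),fit(Rr),fit(F)
    for n,k in(("L",l),("R",r),("F",f)): print(n,np.array(k),"ang",np.arctan(k[1]/k[0]) if n!="F" else np.arctan(k[0]/k[1]))
    yl=l[3]-l[2]*l[1]/l[0]; yr=r[3]-r[2]*r[1]/r[0]; print("mid y at x=0",(yl+yr)/2,"width",yl-yr,"far edge x at y=0",f[2]-f[3]*f[0]/f[1])
    w=g[115:140,240:271]; m=(w<(w.max()+w.min())/2).astype(np.uint8); n,lab,st,c=cv2.connectedComponentsWithStats(m); 
    for i in range(1,n):
        if st[i,4]>60: print("hole px",c[i]+[240,115],st[i],rt(c[i]+[240,115]))
E
python3 - <<'E'
from plate import *
im=cv2.imread("pics/k.png")[:,:,::-1].copy(); plate(im,cal("wrist")[0],None)
cv2.imwrite("pics/k2.png",cv2.resize(im[90:230,180:330,::-1],None,fx=4,fy=4,interpolation=cv2.INTER_CUBIC))
E
```

```text
L [  1.       0.0032  39.7351 -31.8224] ang 0.003243102
R [ 1.     -0.0024 37.9827 32.4173] ang -0.002384788
F [ 0.0008  1.     71.8194 -2.2397] ang 0.0007780353
mid y at x=0 0.2782917 width -64.45909 far edge x at y=0 71.82111
hole px [254.8144 126.9072] [  6   3  19  19 291] [ 58.9158   0.4178 188.6   ]
```

View pics/k2.png

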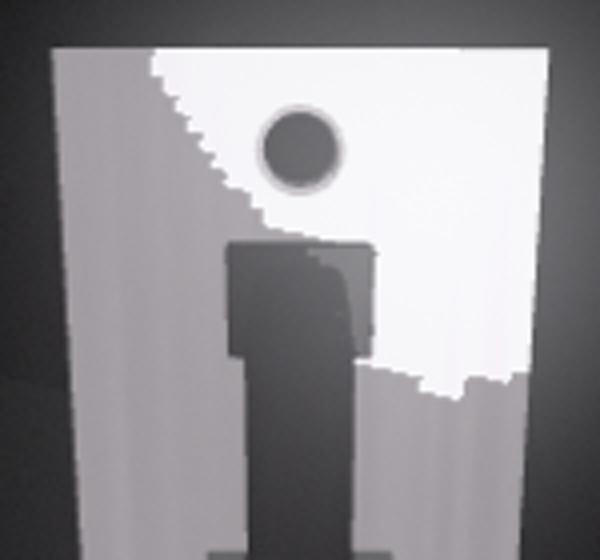

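```bash
python3 - <<'E'
from h import *
s=manip.state(); print(totool(s,np.array([.563,-.0267,.275])-s["eef_pos"]))
E
python3 -m creep '{"offset":[[-30,-27,0],[-70,-62,0],[-110,-98,0],[-150,-133,0],[-185,-165,0],[-205,-182,0],[-205,-182,0],[-205,-182,0],[-205,-182,0]],"roll":[0.03,0.08,0.14,0.20,0.27,0.33,0.383,0.383,0.383],"gripper":[1,1,1,1,1,1,1,1,1]}'
python3 - <<'E'
from h import *
im,K,P,s=grab("wrist","pics/l.png");print(list(s["eef_pos"]),list(s["ee_rot"]),s["ft_force"])
x=tcp(s)[:3,0];print(np.arctan2(x[1],x[0]),totool(s,np.array([.563,-.0267,.275])-s["eef_pos"]),tcp(s)[:3,2])
im,K,P,s=grab("scene","pics/l_s.png")
im,K,P,s=grab("top","pics/l_t.png")
E
```

```text
[-205.2958 -182.745    -0.4492]
clock: 13.1
eef_pos: [0.562, -0.0275, 0.2737]
ee_rot: [-0.002, -0.651, 0.759, -0.0]
ft_force: [-0.5, -0.2, -2.1]
width: 0.0106
[np.float64(0.5620162470616679), np.float64(-0.027454651029188877), np.float64(0.2736922947714025)] [np.float64(-0.0020056589087289706), np.float64(-0.6514726256614577), np.float64(0.7586694775818521), np.float64(-0.00013831770582357686)] [-0.4793 -0.2342 -2.0916]
-1.7225375498192375 [-0.8905 -0.8552 -1.3126] [-0.0029 -0.0028 -1.    ]
```

View pics/l.png

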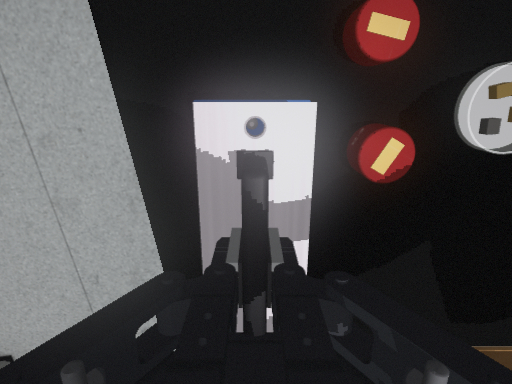

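View pics/l_s.png

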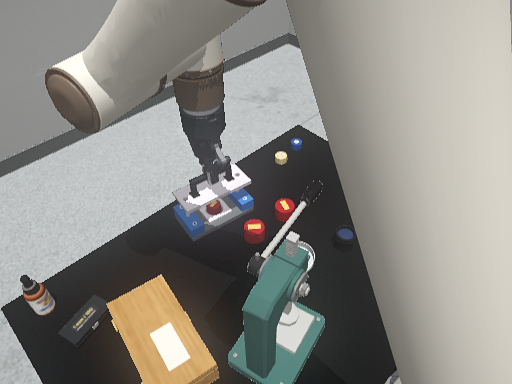

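View pics/l_t.png

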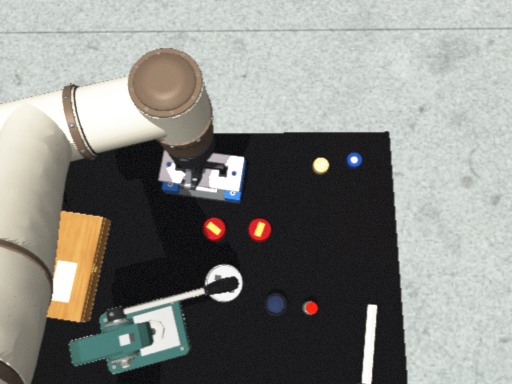

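```bash
python3 -m creep '{"offset":[[-0.9,-0.9,5],[-0.9,-0.9,13],[-0.9,-0.9,20],[-0.9,-0.9,20],[-0.9,-0.9,20],[-0.9,-0.9,20]],"roll":[0,0,0,0,0,0],"gripper":[1,1,1,1,1,1]}'
python3 - <<'E'
from plate import *
im,K,P,s=grab("wrist","pics/m.png");print(list(s["eef_pos"]),s["ft_force"])
x=tcp(s)[:3,0];print(np.arctan2(x[1],x[0]),totool(s,np.array([.563,-.0267,.275])-s["eef_pos"]),tcp(s)[:3,2])
plate(im,K,s)
yaw=-.1518;c=np.array([.5628,-.0256]);ax=np.array([-np.sin(yaw),np.cos(yaw)])
p=c-.06*ax; print("pin",[np.array(proj([*p,z],K,P)) for z in(.036,.046,.052)])
cv2.imwrite("pics/m2.png",cv2.resize(im[95:160,220:290,::-1],None,fx=8,fy=8,interpolation=cv2.INTER_CUBIC))
E
```

```text
clock: 14.0
eef_pos: [0.5633, -0.0268, 0.2546]
ee_rot: [-0.001, -0.651, 0.759, -0.001]
ft_force: [-0.1, 0.1, -2.0]
width: 0.0105
[np.float64(0.5632854276461323), np.float64(-0.02682593414147964), np.float64(0.25462143470311205)] [-0.0802  0.1499 -1.9609]
-1.7229680814928707 [ -0.0272   0.3118 -20.3785] [-0.0009 -0.0025 -1.    ]
L [  1.       0.0048  34.4131 -31.408 ] ang 0.0048228963
R [ 1.      0.0029 39.9258 32.9151] ang 0.0028532404
F [ 0.0008  1.     71.9575  2.98  ] ang 0.00077088276
mid y at x=0 0.6136341 width -64.37515 far edge x at y=0 71.95517
hole px [254.8968 126.9502] [  5   2  20  20 281] [ 59.0274   0.8807 188.6   ]
pin [array([254.267 , 123.3381]), array([254.2656, 124.7795]), array([254.2648, 125.7222])]
```

View pics/m2.png

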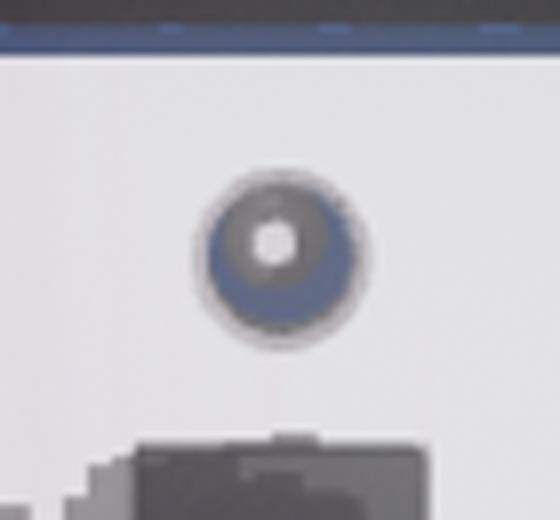

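```bash
python3 - <<'E'
from plate import *
K=cal("wrist")[0];Pc=optics.calibration("wrist")["T_tool_cam"]
def rt(uv,zt):
    d=Pc[:3,:3]@np.array([(uv[0]-K[0,2])/K[0,0],-(uv[1]-K[1,2])/K[1,1],-1.]); t=(zt-Pc[2,3])/d[2]; return (Pc[:3,3]+t*d)*1000
print(rt((255.2,127.2),.1886),rt((254.4,125.4),.2546-.052),rt((254.9,126.95),.1886))
s=manip.state();print(s["eef_pos"])
E
```

```text
[ 58.8974   1.0414 188.6   ] [ 58.5237   0.6159 202.6   ] [ 59.0275   0.8824 188.6   ]
[ 0.5633 -0.0268  0.2546]
```

```bash
python3 -m creep '{"offset":[[-0.4,-0.3,0],[-0.4,-0.3,3],[-0.4,-0.3,6],[-0.4,-0.3,8],[-0.4,-0.3,10],[-0.4,-0.3,10],[-0.4,-0.3,10]],"roll":[0,0,0,0,0,0,0],"gripper":[1,1,1,1,1,1,1]}'
python3 - <<'E'
from plate import *
im,K,P,s=grab("wrist","pics/n.png");print(list(s["eef_pos"]),s["ft_force"],s["wrist_torque"])
plate(im,K,s)
cv2.imwrite("pics/n2.png",cv2.resize(im[95:160,220:290,::-1],None,fx=8,fy=8,interpolation=cv2.INTER_CUBIC))
E
```

```text
clock: 14.92
eef_pos: [0.5637, -0.0265, 0.2447]
ee_rot: [-0.001, -0.651, 0.759, -0.001]
ft_force: [-0.3, 0.1, -2.0]
width: 0.0108
[np.float64(0.5636666195499566), np.float64(-0.026493753673784006), np.float64(0.24471047790474637)] [-0.2738  0.061  -2.0039] [0.0003 0.0249 0.0077]
L [  1.       0.0048  34.413  -31.4082] ang 0.0048232456
R [ 1.     -0.0003 39.9256 32.8682] ang -0.00025120043
F [ 0.0008  1.     71.96    6.3867] ang 0.00077064434
mid y at x=0 0.6520481 width -64.45238 far edge x at y=0 71.95509
hole px [254.9571 126.9679] [  5   2  20  20 280] [ 59.0181   0.9125 188.6   ]
```

View pics/n2.png

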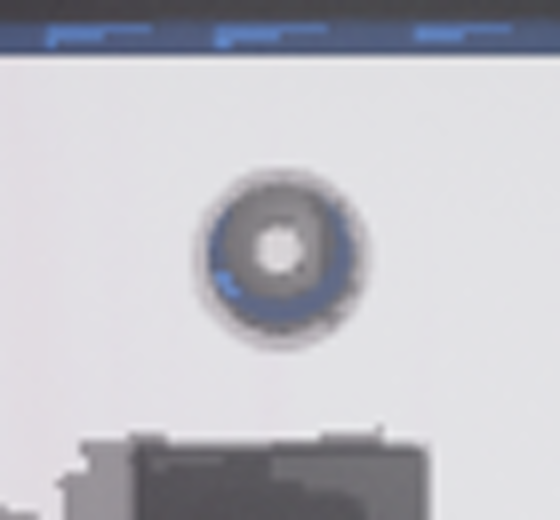

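```bash
python3 -m creep '{"offset":[[0,0,2],[0,0,4],[0,0,6],[0,0,7],[0,0,7],[0,0,7]],"roll":[0,0,0,0,0,0],"gripper":[1,1,1,1,1,1]}'
python3 - <<'E'
from plate import *
im,K,P,s=grab("wrist","pics/o.png");print(list(s["eef_pos"]),s["ft_force"],s["wrist_torque"])
plate(im,K,s)
cv2.imwrite("pics/o2.png",cv2.resize(im[95:160,220:290,::-1],None,fx=8,fy=8,interpolation=cv2.INTER_CUBIC))
E
```

```text
clock: 15.72
eef_pos: [0.5637, -0.0265, 0.2378]
ee_rot: [-0.001, -0.651, 0.759, -0.001]
ft_force: [0.2, 0.3, -2.0]
width: 0.0108
[np.float64(0.5637058198857754), np.float64(-0.026508743205566315), np.float64(0.2377826776366239)] [ 0.2189  0.3241 -2.0252] [ 0.0084  0.0045 -0.0221]
L [  1.       0.0038  39.1426 -31.4096] ang 0.003751302
R [ 1.     -0.0003 39.9255 32.8681] ang -0.00025105794
F [ 0.0008  1.     71.96    6.3866] ang 0.00077052513
mid y at x=0 0.66086006 width -64.434525 far edge x at y=0 71.95503
hole px [254.8256 126.8434] [  5   2  20  21 281] [ 59.0828   0.8427 188.6   ]
```

View pics/o2.png

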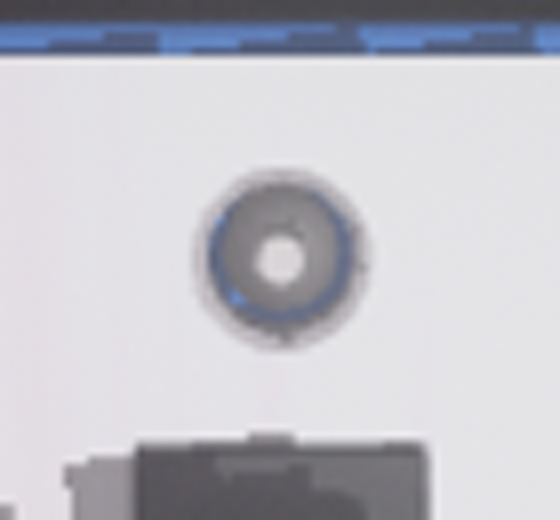

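Pin is centred in the hole, no contact force. Underside is about 41 mm up; last 5 mm slowly.

```bash
python3 -m creep '{"offset":[[0,0,1],[0,0,2],[0,0,3],[0,0,3.8],[0,0,4.2],[0,0,4.2],[0,0,4.2]],"roll":[0,0,0,0,0,0,0],"gripper":[1,1,1,1,1,1,1]}'
python3 - <<'E'
from plate import *
s=manip.state();print(list(s["eef_pos"]),s["ft_force"],s["wrist_torque"])
E
```

```text
clock: 16.65
eef_pos: [0.5637, -0.0265, 0.2336]
ee_rot: [-0.001, -0.651, 0.759, -0.001]
ft_force: [0.5, 0.1, -2.2]
width: 0.0105
[np.float64(0.5636959812537822), np.float64(-0.026519983671701365), np.float64(0.23361342073347047)] [ 0.4718  0.1098 -2.1503] [ 0.0023 -0.0193  0.0198]
```

```bash
python3 -m creep '{"offset":[[0,0,0.4],[0,0,0.8],[0,0,1.2],[0,0,1.2],[0,0,1.2]],"roll":[0,0,0,0,0],"gripper":[1,1,1,1,1]}'
```

```text
clock: 17.27
eef_pos: [0.5637, -0.0265, 0.2327]
ee_rot: [-0.001, -0.651, 0.759, -0.001]
ft_force: [-1.2, 0.1, 0.6]
width: 0.0105
```

```bash
python3 -m creep '{"offset":[[0,0,0.3],[0,0,0.3],[0,0,0.3],[0,0,0.3],[0,0,0.3],[0,0,0.3],[0,0,0.3],[0,0,0.3]],"roll":[0,0,0,0,0,0,0,0],"gripper":[1,1,-0.2,-0.2,-0.2,-0.2,-0.2,-0.2]}'
python3 - <<'E'
from plate import *
im,K,P,s=grab("wrist","pics/p.png");print(list(s["eef_pos"]),s["ft_force"],s["width"])
E
```

```text
clock: 18.27
eef_pos: [0.5637, -0.0265, 0.2323]
ee_rot: [-0.001, -0.651, 0.759, -0.001]
ft_force: [0.2, -0.3, 0.1]
width: 0.0512
[np.float64(0.563714155126734), np.float64(-0.026495407843258288), np.float64(0.23234967909986204)] [ 0.1892 -0.32    0.1021] 0.05118783166615005
```

View pics/p.png

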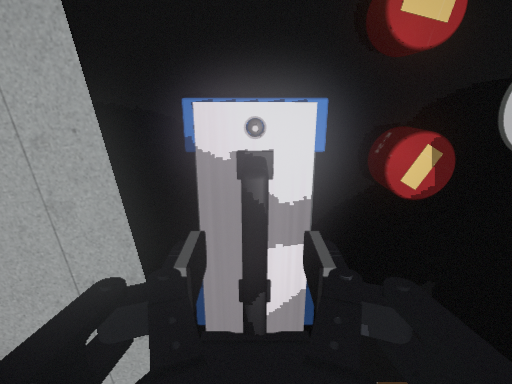

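Released, and the cover did not move: its pin is still in the hole at (255,127) and it is centred on the blue blocks. Now I'll back off straight up and check.

```bash
python3 -m creep '{"offset":[[0,0,-15],[0,0,-50],[0,0,-100],[0,0,-140],[0,0,-140],[0,0,-140]],"roll":[0,0,0,0,0,0],"gripper":[-0.2,-0.2,-0.2,-0.2,-0.2,-0.2]}'
python3 - <<'E'
from h import *
im,K,P,s=grab("wrist","pics/q.png");print(list(s["eef_pos"]),s["ft_force"])
g=cv2.cvtColor(im,cv2.COLOR_RGB2GRAY)
yaw=-.1518;c=np.array([.5628,-.0256]);ax=np.array([-np.sin(yaw),np.cos(yaw)]);bx=np.array([np.cos(yaw),np.sin(yaw)])
for z in(.044,.046): print("exp corners z",z,[np.round(proj([*(c+a*.073*ax+b*.032*bx),z],K,P),1).tolist() for a in(-1,1) for b in(1,-1)])
cv2.imwrite("pics/q2.png",cv2.resize(im[100:350,150:360,::-1],None,fx=2.4,fy=2.4,interpolation=cv2.INTER_CUBIC))
grab("scene","pics/q_s.png")
i=cv2.imread("pics/q_s.png");cv2.imwrite("pics/q_s2.png",cv2.resize(i[150:260,150:310],None,fx=4,fy=4,interpolation=cv2.INTER_CUBIC))
E
```

```text
clock: 19.08
eef_pos: [0.5633, -0.0262, 0.3728]
ee_rot: [-0.001, -0.651, 0.759, -0.001]
ft_force: [-0.5, 0.2, -0.7]
width: 0.0511
[np.float64(0.5632820570971435), np.float64(-0.026209551409433082), np.float64(0.37276679320390416)] [-0.4641  0.1571 -0.6748]
exp corners z 0.044 [[221.5, 99.1], [287.4, 99.1], [225.8, 235.5], [283.0, 235.6]]
exp corners z 0.046 [[221.3, 99.1], [287.6, 99.1], [225.6, 236.3], [283.2, 236.4]]
```

View pics/q2.png

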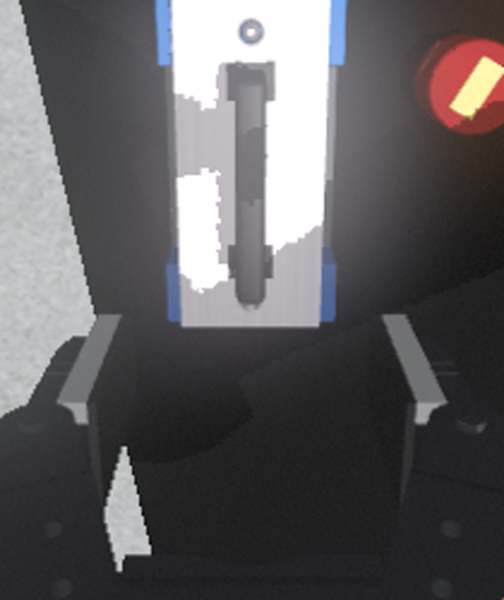

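View pics/q_s2.png

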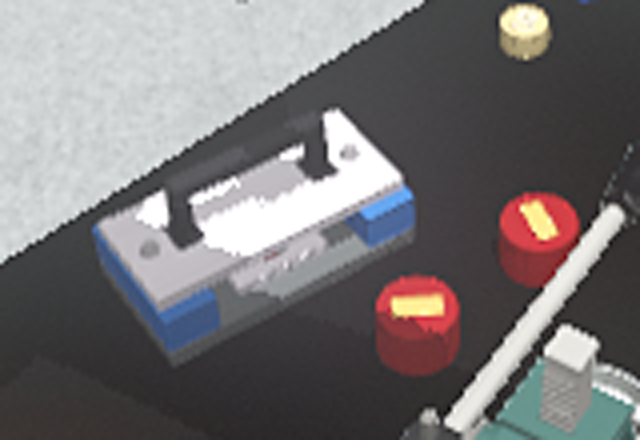

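```bash
python3 -c "
from h import *
print(manip.sign_off(),manip.state()['clock'])"
```

```text
the job is handed in; nothing more can be done
the job is handed in; nothing more can be done
```

The job is done and handed in at about 19 s on the robot's clock, well inside the 61 s limit. `sign_off` gives no verdict, so what follows rests on my own checks.

- **Puck:** I took the 30 mm red puck. The two red look-alikes measured about 43 mm across. I placed it flat in the nest and let go. Its brass bar then measured about 1 mm from the nest's centre, at the pixel position expected for a puck on the nest floor. That was its last direct check, because the cover now hides it.
- **Cover:** I carried it level by its handle and lowered it over both pins. In the wrist view the -y pin stayed centred in its hole, and no contact force showed until the plate sat down. The force reading then changed by about 3 N, with the underside at about 36 mm, and only then did I let go.
- **Last views:** The cover's two near corners were within 0.5 px of where a flush plate should be. The scene view shows it resting on both shoulders. The gripper is clear, about 140 mm above.
- **Other pucks:** My moves kept clear of the cream and blue pucks. They looked undisturbed in the later pictures, but I did not re-measure them at the end.
- **Disagreement:** The top and wrist cameras differed by about 2 mm in y. I therefore used the wrist camera for both the puck in the nest and the cover's holes against the pins, so that difference dropped out.

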